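# Hold the long blood tube up to the barcode reader

## Task

Draw the one long tube out of the black rack by its cap and hold it up in the air to the barcode reader: cap end up, barcode turned squarely to the reader's window, its middle straight out from the middle of the glass and about 8 cm from it; the head is nodded down, so lean the tube to lie parallel to the glass. Finish while still holding it there, quite still, with the fingers on the cap so that the label stays uncovered: do not put it down or let go. Leave the other tubes in their holes, do not shove the rack, and do not bump the reader or the things around.

Things in the scene. Friction and masses are not known exactly. Their poses are not given: they have to be found in the camera images.
- long_tube: The long tube, cap up in a rack hole (1 mm play): clear 13 mm barrel, violet cap 17 mm across at 83 to 104 mm height; 104 mm overall, 18 g. Origin: centre of underside; z up to the cap; x out through the barcode's middle. White label with black bars on the barrel's +x half, 22 to 76 mm up; -x half bare. Which way the label faces varies.
- barcode (a point): Middle of the long tube's barcode, on the label's surface: 50 mm above the tube's underside, 7 mm from its axis towards +x. Same axes as the tube.
- rack: Black tube rack, loose on the table, 106 x 206 mm (x, y), 45 mm high, 0.3 kg; 15 mm round holes on a 20 mm pitch, 41 mm deep, floor 4 mm. Origin: centre of underside, z up. Six tubes stand in it in any order, axes at least 60 mm apart. (The smaller rack full of red caps farther off is not meant.)
- window (a point): Middle of the tinted window (54 wide, 44 mm high) in the front of the barcode reader's white and black head (74 wide, 84 high, 66 mm deep), 41 mm in front of the head's stiff hinge, which is 180 mm above the foot's centre. Head nodded down 15 to 30 degrees. Axes: -x straight out of the glass, y level along its width, z up along the glass, leaning with it.
- reader: Foot of the barcode reader, round, grey, 124 mm across, screwed to the table, with a thin column and the yoke of the head. Origin: centre of underside; -x is the side the window looks to, z up. The head's top is about 230 mm above the table.
- short_tube1: One of five short tubes, cap up in the rack: clear 13 mm barrel, same violet cap as the long tube's but its top only 79 mm above the underside; 13 g. Origin: centre of underside, z up. To be left alone.
- short_tube2: One of five short tubes, cap up in the rack: clear 13 mm barrel, same violet cap as the long tube's but its top only 79 mm above the underside; 13 g. Origin: centre of underside, z up. To be left alone.
- short_tube3: One of five short tubes, cap up in the rack: clear 13 mm barrel, same violet cap as the long tube's but its top only 79 mm above the underside; 13 g. Origin: centre of underside, z up. To be left alone.
- short_tube4: One of five short tubes, cap up in the rack: clear 13 mm barrel, same violet cap as the long tube's but its top only 79 mm above the underside; 13 g. Origin: centre of underside, z up. To be left alone.
- short_tube5: One of five short tubes, cap up in the rack: clear 13 mm barrel, same violet cap as the long tube's but its top only 79 mm above the underside; 13 g. Origin: centre of underside, z up. To be left alone.
- glove_box: Carton of gloves, 120 x 235 mm and 72 mm high, white, lying flat. Origin: centre of its underside. To be left alone.
- steel_cup: Steel cup, 72 mm across, 85 mm high, with sticks and a pen standing up to 145 mm. Origin: centre of its underside. To be left alone.
- pump_bottle: White disinfectant bottle with a blue pump head, 62 mm across, 165 mm high. Origin: centre of its underside. To be left alone.

How it is judged:
By the outcome, as a careful person would: the job done as asked, in the order asked, and still so for the second after the job is handed in, while the arm keeps its last pose, push and grip.
It also fails if it takes over 32 s, if anything falls off the work surface, if the arm or the gripper's body presses on something with over 40 N, if the wrist force passes 120 N, or if a joint passes its speed limit or range.

## Robot

A 6-joint arm with a two-finger parallel gripper is mounted at the origin on the work surface. World frame = base frame: x ahead of the robot, y to its left, z up, the work surface at z = 0. Lengths are in m, angles in rad, forces in N, time in s.
With the tool pointing down it reaches from about 0.375 to 0.75 m from the base axis. Payload 9 kg.
Tool frame: the origin (TCP) lies midway between the tips of the shut fingers; the grasp point (between the pads) lies 19 mm behind it; z points along the fingers, y is the direction in which the jaws open and shut (so a half turn about z gives the same grasp; the last joint's range is limited). The gripper opens to 85 mm and grips with 20 to 120 N. Pads are 22 mm wide; open, the fingers measure 114 mm over their backs; the gripper's body (76 mm by 85 mm) begins 54 mm behind the grasp point. The pads swing forward as they close: fully open they stand 13 mm farther back than shut.
Start: joints at [1.078, 0.104, 0.097, 1.564, 0, 1.353], TCP at [0.163, 0.578, 0.231] pointing down, gripper open.
Joint ranges: [-2.99, 2.99], [-0.84, 1.86], [-1.1, 1.16], [-1.84, 2.11], [-1.51, 1.56], [-3.14, 3.14]. Speed limits (rad/s): [2.22, 2.22, 2.57, 3.14, 3.14, 3.14].

## Interface

Orientations are given as a 3x3 rotation matrix whose columns are the frame's x, y, z axes.
In Python, from rig import manip gives the robot as it stands.
- The arm moves only by the shell command python3 -m crank 'ROWS'. ROWS is JSON, a list of rows, each a list of 7 numbers: the closure, from 0 (fully open) to 1 (shut), then the shift along the tool's x, y, z in cm, then the turn, a rotation vector about the tool's x, y, z in degrees. In form: [[claw, dx, dy, dz, ax, ay, az], ...]. A call has 1 to 5 rows; each row shifts and turns the commanded pose from where the row before left it, along the tool's axes as they then stand; what a row does not reach is not made up. A row lasts 1/10 s, in which the tool goes at most 50 mm and 8.59 degrees, less where a joint would pass 70% of its speed; a pose out of reach is approached as far as the arm can. A call with a gripper value outside its range is refused whole. The fingers move at their own pace and stop on an object; the grip force is fixed at half the most. Time passes only in rows, so rows that do not move let the fingers close. It gives the time, the measured TCP pose, the force and the opening at its end, in the units of the state.
- manip.sense(): the state, without advancing time (a new reading comes with each control period).
- manip.read_camera(name): name is "side" or "top" or "wrist"; returns a dict with "frame" (400x640x3 uint8, blue, green, red), "mtx" (3x3 intrinsics, pixels), "D" ([k1, k2, p1, p2, k3] as OpenCV has them; the pictures are not rectified), "R" (3x3) and "t" (3): a world point X has camera coordinates R X + t. Camera axes: x right, y down, z forward; pixel columns grow to the right and rows downward; lengths in m; the calibration is good to about 2 mm. A picture is of the moment at which its call begins. There is no depth.
- manip.job_done(): hands the job in, once; it reports no verdict.
The state is a dict: "t": time; "q": joint angles; "dq": joint speeds; "tau": joint torques, N m; "tool_pos": TCP position; "tcp_rot": TCP orientation; "contact_force": force on the tool from outside, world axes, zero at the start; "moment": the same for the moment, N m; "grip_width": finger opening in m.
Only numpy, scipy, OpenCV 4.12 (cv2) and the standard library are available. Lean on these libraries where they do the work, as an engineer would, in place of code of your own. Each camera call takes 0.05 s, during which the arm holds its last target. There are 200 camera calls.

## Working session

There is one attempt and no reset: what is moved stays moved. The work goes in short steps, Python scripts to look and compute and a shell command to move; the robot and the scene stay as the last step left them, time stands still between calls to the robot, and variables do not carry over. Pictures are saved under pics/ and viewed, about 8 in all and at most 12, crops included, and the job is handed in when it is done.

```bash
mkdir -p pics; ls; cat > h.py <<'E'
import numpy as np, cv2, json
from rig import manip
def shot(n,f):
    c=manip.read_camera(n); cv2.imwrite(f'pics/{f}.png',c['frame'])
    np.savez(f'pics/{f}.npz',**{k:np.array(v) for k,v in c.items()}); return c
def load(f): return np.load(f'pics/{f}.npz')
def ray(c,px):
    p=cv2.undistortPoints(np.array(px,float).reshape(-1,1,2),c['mtx'],c['D']).reshape(-1,2)
    d=np.c_[p,np.ones(len(p))]@c['R']; return -c['R'].T@c['t'], d/np.linalg.norm(d,axis=1)[:,None]
def onz(c,px,z):
    o,d=ray(c,px); return o+d*((z-o[2])/d[:,2])[:,None]
def proj(c,X):
    return cv2.projectPoints(np.array(X,float).reshape(-1,1,3),cv2.Rodrigues(c['R'])[0],c['t'],c['mtx'],c['D'])[0].reshape(-1,2)
def tri(cs,pxs):
    A=np.zeros((3,3));b=np.zeros(3)
    for c,p in zip(cs,pxs):
        o,d=ray(c,[p]);M=np.eye(3)-np.outer(d[0],d[0]);A+=M;b+=M@o
    return np.linalg.solve(A,b)
E
python3 - <<'E'
from h import *
for n in ['side','top','wrist']:
    c=shot(n,n+'0'); print(n,-c['R'].T@c['t'],c['R'][2])
print({k:np.round(v,3) for k,v in manip.sense().items()})
a=np.vstack([load('side0')['frame'],load('top0')['frame']])
E
```

```text
pics
side [ 0.14360034 -0.88225416  0.97166156] [ 0.33322551  0.68642697 -0.64635809]
top [0.31950354 0.02171378 1.48765048] [ 0.21070846 -0.00513174 -0.97753548]
wrist [0.09108466 0.59709485 0.37183692] [ 0.28048473 -0.08044583 -0.95648146]
{'t': np.float64(0.15), 'q': array([1.078, 0.105, 0.097, 1.564, 0.   , 1.353]), 'dq': array([-0.   , -0.003,  0.004, -0.001,  0.002,  0.002]), 'tau': array([ 3.0000e-03, -5.5736e+01,  5.0400e+01,  1.3000e-02, -0.0000e+00,
        0.0000e+00]), 'tool_pos': array([0.163, 0.577, 0.231]), 'tcp_rot': array([[-0.962,  0.271, -0.   ],
       [ 0.271,  0.962, -0.001],
       [ 0.   , -0.001, -1.   ]]), 'contact_force': array([ 0.189, -0.328,  0.248]), 'moment': array([-0.005,  0.005,  0.053]), 'grip_width': np.float64(0.085)}
```

View pics/top0.png

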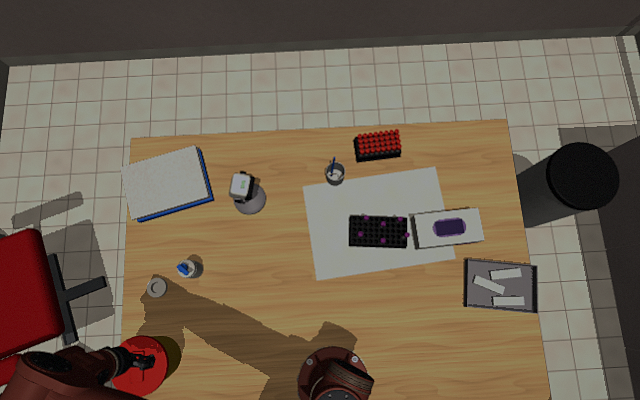

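View pics/side0.png

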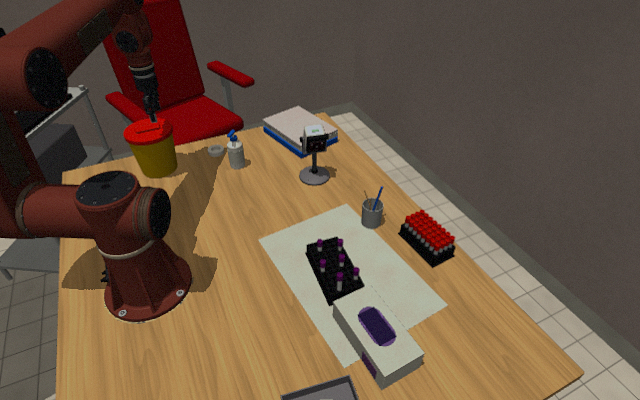

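View pics/wrist0.png

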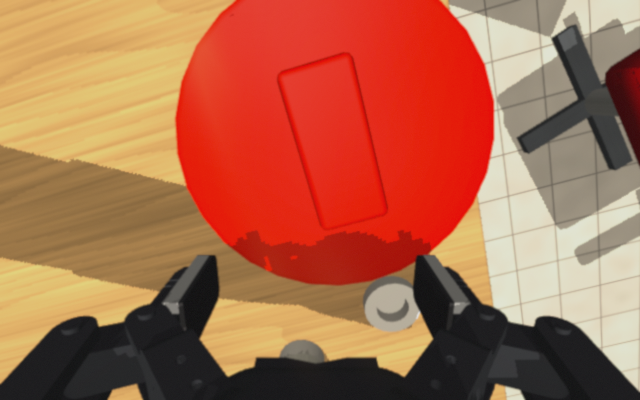

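The top view shows the rack at about (378,232) with its caps on it, the reader at (245,190), the cup at (335,172) and the glove box at (448,228). The wrist view shows only the red bin. Next I'll measure the caps and enlarge the rack and reader.

```bash
python3 - <<'E'
from h import *
T=load('top0');S=load('side0')
def caps(c,box):
    h=cv2.cvtColor(c['frame'],cv2.COLOR_BGR2HSV); m=cv2.inRange(h,(130,70,40),(165,255,255))
    k=np.zeros_like(m);x,y,w,hh=box;k[y:y+hh,x:x+w]=m[y:y+hh,x:x+w]
    n,l,s,ce=cv2.connectedComponentsWithStats(k); return [(s[i],ce[i]) for i in range(1,n) if s[i][4]>5]
ct=caps(T,(340,205,75,50));cs=caps(S,(300,230,65,65))
for n,c in(('top',ct),('side',cs)):
    for s,p in c: print(n,s,p.round(1))
for s,p in ct:
    for s2,p2 in cs:
        X=tri([T,S],[p,p2]); e=max(np.linalg.norm(proj(c,X)-q) for c,q in((T,p),(S,p2)))
        if e<2 and .05<X[2]<.13: print(p.round(1),p2.round(1),X.round(4),round(e,2))
a=cv2.resize(S['frame'][225:310,290:375],None,fx=4.5,fy=4.5,interpolation=2)
b=cv2.resize(S['frame'][115:200,280:365],None,fx=4.5,fy=4.5,interpolation=2)
cv2.imwrite('pics/crop1.png',np.hstack([a,b]))
E
```

```text
top [364 215   5   5  20] [366.1 217.3]
top [398 217   5   5  20] [399.9 218.6]
top [381 221   5   5  23] [383.  223.2]
top [358 231   6   6  28] [360.2 233.4]
top [405 232   5   5  18] [406.6 234.3]
top [380 238   6   5  24] [382.7 240. ]
side [317 239   6   8  33] [319.5 242.3]
side [338 239   5   8  32] [339.8 242. ]
side [339 254   6   9  42] [341.3 257.3]
side [320 259   6   9  44] [322.3 262.7]
side [353 267   6   9  36] [355.6 270.8]
side [337 272   6   9  47] [339.4 275.8]
[366.1 217.3] [339.8 242. ] [ 0.5653 -0.1478  0.0747] 0.29
[399.9 218.6] [355.6 270.8] [ 0.554  -0.268   0.0755] 0.37
[383.  223.2] [341.3 257.3] [ 0.5402 -0.2061  0.0762] 0.43
[360.2 233.4] [319.5 242.3] [ 0.5082 -0.1225  0.0749] 0.34
[406.6 234.3] [339.4 275.8] [ 0.4932 -0.2811  0.1003] 0.29
[382.7 240. ] [322.3 262.7] [ 0.4805 -0.2001  0.0755] 0.36
```

View pics/crop1.png

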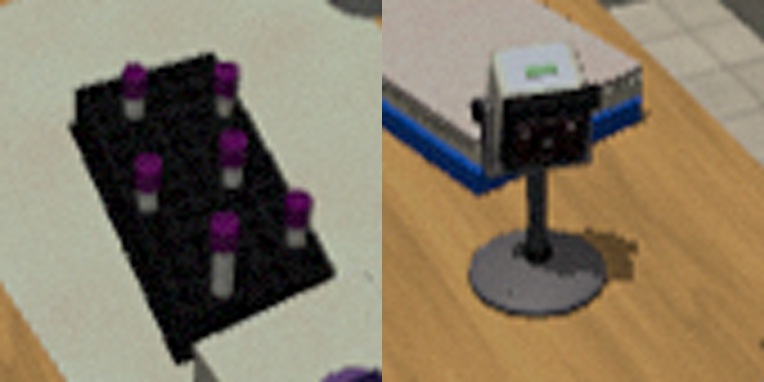

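The long tube's cap is at about (0.493,-0.281), since its z is 25 mm above the others. It stands at the near corner beside the glove box. In the side view the reader's foot is at about (314.7,175.4) and the window at about (316,144), facing the camera. Next I'll get the rough reader position and plan the wrist-camera looks.

```bash
python3 - <<'E'
from h import *
T=load('top0');S=load('side0');W=load('wrist0')
print(W['mtx'].round(1),W['D'].round(3),S['mtx'][0,0],T['mtx'][0,0])
f=onz(S,[(314.7,175.4)],.01)[0];print('foot',f, proj(T,[f]),'hinge',proj(S,[f+[0,0,.18]]),proj(T,[f+[0,0,.18]]))
o,d=ray(S,[(316.2,144.3)]); s=manip.sense();
h=f+[0,0,.17]
t=np.dot(h-o,d[0]);print('closest on window ray',o+d[0]*t, 'ray dir',d[0])
Rt=s['tcp_rot']; C=W['R']@Rt; tc=Rt.T@(-W['R'].T@W['t']-s['tool_pos'])
np.savez('hand.npz',C=C,tc=tc);print(C.round(3),tc)
for n,c,r in(('glove top',T,(448,228)),): print(onz(c,[r],.072))
b=cv2.resize(T['frame'][160:220,215:275],None,fx=9,fy=9,interpolation=2);cv2.imwrite('pics/crop2.png',b)
E
```

```text
[[334.3   0.  315.8]
 [  0.  334.3 196.4]
 [  0.    0.    1. ]] [-0.012  0.     0.     0.     0.   ] 396.30967076044743 400.25745606239025
foot [0.67340081 0.27140299 0.01      ] [[251.72527157 198.4092532 ]] hinge [[314.42263353 136.7759366 ]] [[242.4545335  186.37865209]]
closest on window ray [0.67488469 0.25918163 0.16370999] ray dir [ 0.35514386  0.76300744 -0.54008563]
[[-0.     1.     0.   ]
 [-0.956 -0.    -0.292]
 [-0.292 -0.     0.956]] [ 0.07433056 -0.00048677 -0.14110338]
[[ 0.51221747 -0.43733418  0.072     ]]
```

View pics/crop2.png

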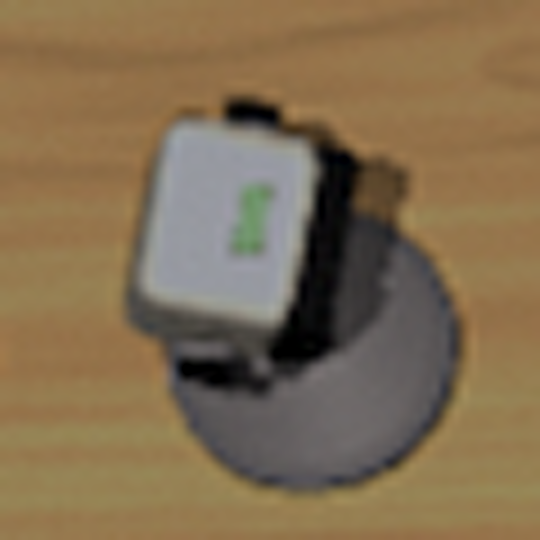

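The reader's foot is at about (0.673,0.271). Its window faces almost along -y, turned slightly towards -x. I'll raise the tool and turn it so the wrist camera can look into the window.

```bash
R='[[0,0,0,-1.4,0,0,-8.1],[0,0,0,-1.4,0,0,-8.1],[0,0,0,-1.4,0,0,-8.1],[0,0,0,-1.4,0,0,-8.1],[0,0,0,-1.4,0,0,-8.1]]'; 
python3 -m crank '[[0,0,0,-1.4,0,0,-8.1],[0,0,0,-1.4,0,0,-8.1],[0,0,0,-1.4,0,0,-8.1],[0,0,0,-1.4,0,0,-8.1],[0,0,0,-1.4,0,0,-8.1]]'
python3 -m crank '[[0,0,0,-1.4,0,0,-8.1],[0,0,0,-1.4,0,0,-8.1],[0,0,0,-1.4,0,0,-8.1],[0,0,0,-1.4,0,0,-8.1],[0,0,0,-1.4,0,0,-8.1]]'
python3 -m crank '[[0,0,0,0,0,0,-8.1],[0,0,0,0,0,0,-8.1]]'
cat >> h.py <<'E'
def delta(p,R):
    from scipy.spatial.transform import Rotation as Q
    s=manip.sense();R0=s['tcp_rot']
    print('shift cm',(R0.T@(np.array(p)-s['tool_pos'])*100).round(2),'turn deg',np.degrees(Q.from_matrix(R0.T@R).as_rotvec()).round(2))
E
python3 - <<'E'
from h import *
s=manip.sense();print(s['q'],s['tcp_rot'].round(3));delta([.60,.03,.37],s['tcp_rot'])
E
```

```text
t: 0.65
tool_pos: [0.1627, 0.5774, 0.3016]
tcp_rot: [[-0.906, -0.424, -0.0], [-0.424, 0.906, -0.0], [0.0, -0.0, -1.0]]
contact_force: [-0.2, -0.9, 0.4]
grip_width: 0.0854
t: 1.15
tool_pos: [0.1628, 0.5774, 0.3716]
tcp_rot: [[-0.413, -0.911, -0.0], [-0.911, 0.413, -0.0], [0.0, 0.0, -1.0]]
contact_force: [0.1, -1.2, -0.4]
grip_width: 0.0856
t: 1.35
tool_pos: [0.1629, 0.5777, 0.3716]
tcp_rot: [[-0.143, -0.99, 0.0], [-0.99, 0.143, 0.0], [-0.001, -0.0, -1.0]]
contact_force: [-1.4, -0.1, 0.0]
grip_width: 0.0855
[ 1.07827333e+00  1.96805589e-01  4.59119344e-01  1.83257479e+00
 -8.65428356e-07 -3.49212885e-01] [[-0.143 -0.99   0.   ]
 [-0.99   0.143  0.   ]
 [-0.001 -0.    -1.   ]]
shift cm [ 47.96 -51.08   0.14] turn deg [0. 0. 0.]
```

```bash

python3 -m crank '[[0,3.2,-3.4,0,0,0,0],[0,3.2,-3.4,0,0,0,0],[0,3.2,-3.4,0,0,0,0],[0,3.2,-3.4,0,0,0,0],[0,3.2,-3.4,0,0,0,0]]'
python3 -m crank '[[0,3.2,-3.4,0,0,0,0],[0,3.2,-3.4,0,0,0,0],[0,3.2,-3.4,0,0,0,0],[0,3.2,-3.4,0,0,0,0],[0,3.2,-3.4,0,0,0,0]]'
python3 -m crank '[[0,3.2,-3.4,0,0,0,0],[0,3.2,-3.4,0,0,0,0],[0,3.2,-3.4,0,0,0,0],[0,3.2,-3.4,0,0,0,0],[0,3.2,-3.4,0,0,0,0]]'
python3 - <<'E'
from h import *
from scipy.spatial.transform import Rotation as Q
s=manip.sense();print(s['q']);H=np.load('hand.npz')
w=np.array([.667,.231,.166])
R=s['tcp_rot']@Q.from_rotvec([0,-np.radians(42),0]).as_matrix()
for p in [[.62,.06,.27],[.63,.05,.25]]:
    Rc=H['C']@R.T; cam=np.array(p)+R@H['tc']; x=Rc@(w-cam); print(cam,x,H and (x[:2]/x[2]*334+[316,196]))
    delta(p,R)
E
```

```text
t: 1.85
tool_pos: [0.3078, 0.3924, 0.3711]
tcp_rot: [[-0.148, -0.989, 0.0], [-0.989, 0.148, 0.0], [-0.0, -0.0, -1.0]]
contact_force: [0.8, 0.8, 0.8]
grip_width: 0.0856
t: 2.35
tool_pos: [0.4523, 0.2088, 0.3712]
tcp_rot: [[-0.149, -0.989, 0.0], [-0.989, 0.149, 0.0], [-0.0, -0.0, -1.0]]
contact_force: [1.3, 0.1, 0.6]
grip_width: 0.0858
t: 2.85
tool_pos: [0.5967, 0.0253, 0.3711]
tcp_rot: [[-0.149, -0.989, -0.0], [-0.989, 0.149, 0.0], [-0.0, 0.0, -1.0]]
contact_force: [0.5, 1.2, -0.2]
grip_width: 0.0852
[-1.76464825e-01  1.87144529e-01  4.47270704e-01  1.83106280e+00
  1.63741548e-04 -1.59791730e+00]
[ 0.59822031 -0.0880718   0.32509826] [-0.0204099   0.03148156  0.36116764] [297.12537148 225.11346386]
shift cm [-3.78 -1.79 10.11] turn deg [ -0. -42.  -0.]
[ 0.60822031 -0.0980718   0.30509826] [-0.00902985  0.05294859  0.35805941] [307.57690171 245.39076896]
shift cm [-2.94 -2.93 12.11] turn deg [ -0. -42.  -0.]
```

```bash

python3 -m crank '[[0,-2.0,-1.2,3.3,0,0,0],[0,-2.0,-1.2,3.3,0,0,0],[0,-2.0,-1.2,3.3,0,0,0]]'
python3 -m crank '[[0,0,0,0,0,-8.4,0],[0,0,0,0,0,-8.4,0],[0,0,0,0,0,-8.4,0],[0,0,0,0,0,-8.4,0],[0,0,0,0,0,-8.4,0]]'
python3 -m crank '[[0,0,0,0,0,0,0],[0,0,0,0,0,0,0]]'
python3 - <<'E'
from h import *
s=manip.sense();print(s['q']);shot('wrist','w1')
E
```

```text
t: 3.15
tool_pos: [0.641, 0.081, 0.2707]
tcp_rot: [[-0.15, -0.989, -0.0], [-0.989, 0.15, 0.0], [-0.0, 0.0, -1.0]]
contact_force: [0.2, -0.4, -0.1]
grip_width: 0.0851
t: 3.65
tool_pos: [0.6408, 0.0806, 0.2735]
tcp_rot: [[-0.109, -0.989, 0.103], [-0.731, 0.15, 0.665], [-0.673, -0.003, -0.739]]
contact_force: [-0.2, 0.5, -0.8]
grip_width: 0.0856
t: 3.85
tool_pos: [0.6402, 0.0804, 0.2714]
tcp_rot: [[-0.113, -0.989, 0.098], [-0.736, 0.15, 0.66], [-0.668, 0.002, -0.744]]
contact_force: [0.5, -0.2, 0.4]
grip_width: 0.0853
[-0.4039439   0.26018956  0.19652474  1.73035107  0.70223042 -1.90566701]
```

View pics/w1.png

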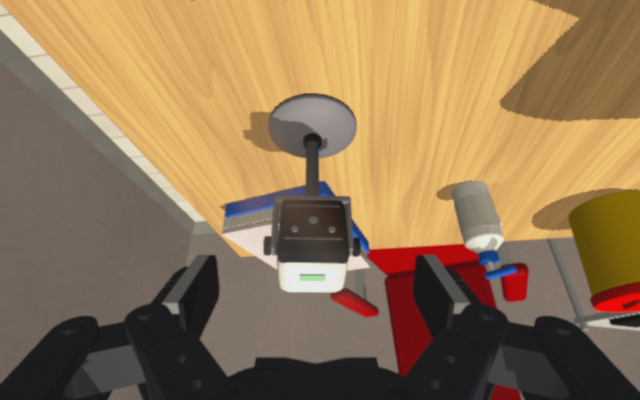

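The wrist picture shows the reader upside down: front face about (273–351, 197–263), foot ellipse centred near (313,126). I'll enlarge the face with more contrast.

```bash
python3 - <<'E'
from h import *
W=load('w1');f=W['frame']
c=f[190:300,255:370].astype(float);c=np.clip((c/255)**.55*255,0,255).astype(np.uint8)
cv2.imwrite('pics/crop3.png',cv2.resize(c,None,fx=5,fy=5,interpolation=cv2.INTER_CUBIC))
h=cv2.cvtColor(f,cv2.COLOR_BGR2HSV)[85:165,255:370]
m=cv2.inRange(h,(0,0,40),(179,70,160))
k,_=cv2.findContours(m,cv2.RETR_EXTERNAL,cv2.CHAIN_APPROX_NONE);k=max(k,key=cv2.contourArea)
print(cv2.boundingRect(k),cv2.fitEllipse(cv2.convexHull(k)))
E
```

```text
(14, 9, 87, 71) ((57.19803237915039, 42.30531692504883), (68.70526885986328, 85.58350372314453), 91.73284912109375)
```

View pics/crop3.png

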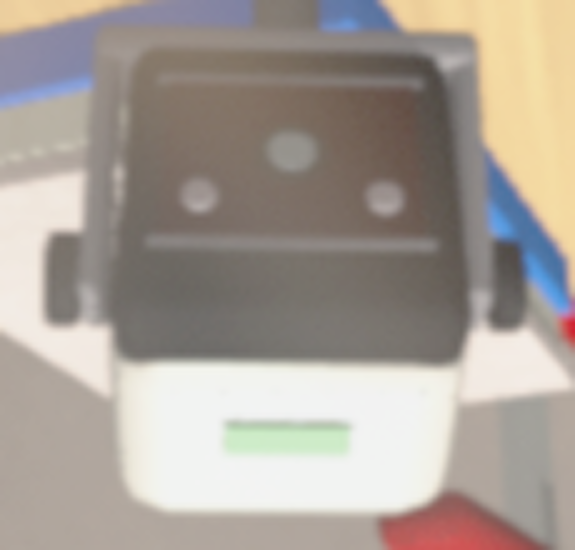

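```bash
cat > rd.py <<'E'
from h import *
from scipy.optimize import least_squares
W=load('w1');f=W['frame']
h=cv2.cvtColor(f,cv2.COLOR_BGR2HSV)
m=cv2.inRange(h,(0,0,40),(179,70,160));m[:85]=0;m[165:]=0;m[:,:266]=0;m[:,370:]=0
k,_=cv2.findContours(m,cv2.RETR_EXTERNAL,cv2.CHAIN_APPROX_NONE);k=max(k,key=cv2.contourArea)[:,0].astype(float)
k=k[(k[:,1]<150)&(k[:,0]>267)]
P=onz(W,k,.006)[:,:2]
r=least_squares(lambda v:np.linalg.norm(P-v[:2],axis=1)-v[2],[.67,.27,.062],loss='soft_l1',f_scale=.001)
print('foot',r.x,'rms',np.sqrt(np.mean(r.fun**2)));foot=r.x[:2]
px=lambda q:(np.array(q)-2)/5+[255,190]
pts=px([(158,80),(424,80),(437,242),(148,242),(122,360),(466,362)])
o,d=ray(W,pts);print('cam',o)
for a,b in((0,1),(3,2),(4,5)):
    n=np.cross(d[a],d[b]);l=np.cross(n,[0,0,1]);l/=np.linalg.norm(l);l*=np.sign(l[0]);print('level dir deg',np.degrees(np.arctan2(l[1],l[0])))
cen=px([(291.7,157.6)]);_,dc=ray(W,cen);dc=dc[0]
for F in(foot,np.array([.6734,.2714])):
  H=np.r_[F,.18]; t=np.dot(H-o,dc); print('miss of ray from hinge',H-(o+dc*t))
  for yaw in np.radians([-95,-99,-103]):
    u=np.array([np.cos(yaw),np.sin(yaw),0])
    # in-plane crossing of ray with circle
    for nod in range(10,40,5):
        out=u*np.cos(np.radians(nod))-[0,0,np.sin(np.radians(nod))];w=H+.041*out
        v=w-o;e=v-dc*np.dot(v,dc);q=proj(W,[w])[0]-cen[0]
        zz=-np.cross(np.cross(u,[0,0,1.]),out); zz*=np.sign(zz[2])
        X=o+d*(((w-o)@out)/(d@out))[:,None]-w; s=np.cross(u,[0,0,1.])
        print(np.degrees(yaw).round(),nod,'px err',q.round(1),'y',(X[:4]@s*1e3).round(1),'z',(X[:4]@zz*1e3).round(1))
E
python3 rd.py
```

```text
foot [0.67406541 0.27433629 0.06055568] rms 0.0009735831966280804
cam [ 0.61778223 -0.06915361  0.32642939]
level dir deg -8.844616767627139
level dir deg -8.900705331447284
level dir deg -9.913283033206428
miss of ray from hinge [0.0031305  0.0118538  0.02403722]
-95.0 10 px err [-4.   2.3] y [-25.1  32.   33.  -24.3] z [-24.8 -22.3  19.   17.1]
-95.0 15 px err [-3.9 -0.4] y [-25.5  32.1  33.  -24. ] z [-23.1 -20.4  24.   21.9]
-95.0 20 px err [-3.8 -2.8] y [-26.   32.1  32.9 -23.6] z [-21.7 -18.7  29.6  27.4]
-95.0 25 px err [-3.7 -5. ] y [-26.4  32.2  32.8 -23. ] z [-20.4 -17.1  36.2  33.9]
-95.0 30 px err [-3.5 -7. ] y [-26.8  32.2  32.7 -22.2] z [-19.6 -15.7  44.2  41.6]
-95.0 35 px err [-3.4 -8.6] y [-27.4  32.2  32.6 -21.1] z [-19.2 -14.7  54.3  51.4]
-99.0 10 px err [-1.3  2.3] y [-27.4  29.6  30.1 -27.1] z [-23.6 -23.7  17.9  18. ]
-99.0 15 px err [-1.2 -0.4] y [-27.6  29.8  29.9 -26.9] z [-21.8 -21.9  22.8  22.9]
-99.0 20 px err [-1.2 -2.9] y [-27.8  30.   29.7 -26.7] z [-20.2 -20.3  28.4  28.4]
-99.0 25 px err [-1.2 -5.1] y [-28.1  30.3  29.3 -26.3] z [-18.8 -19.   34.9  3
[... 1558 characters left out ...]
6.3 -16.4  36.7  36.8]
-99.0 30 px err [-1.  -8.4] y [-28.1  29.9  28.3 -25.6] z [-14.8 -14.9  44.8  44.9]
-99.0 35 px err [ -1. -10.] y [-28.3  30.1  27.6 -25. ] z [-13.5 -13.7  55.   55. ]
-103.0 10 px err [1.7 1. ] y [-29.7  26.8  26.9 -29.9] z [-20.4 -23.   18.4  20.4]
-103.0 15 px err [ 1.6 -1.7] y [-29.8  27.2  26.5 -29.9] z [-18.4 -21.2  23.4  25.5]
-103.0 20 px err [ 1.6 -4.2] y [-29.8  27.6  26.1 -29.8] z [-16.4 -19.6  29.   31.2]
-103.0 25 px err [ 1.5 -6.4] y [-29.9  27.9  25.4 -29.7] z [-14.6 -18.1  35.6  38. ]
-103.0 30 px err [ 1.3 -8.3] y [-29.9  28.3  24.6 -29.6] z [-12.8 -16.9  43.5  46.2]
-103.0 35 px err [  1.2 -10. ] y [-30.   28.8  23.5 -29.4] z [-11.2 -16.1  53.6  56.5]
```

The yaw is clear: the window faces -98.9° in the plane. The nod is about 15–16° and rests on a single view, so I'll take a second, lower view to triangulate the glass.

```bash

python3 -m crank '[[0,2.4,0,2.6,0,0,0],[0,2.4,0,2.6,0,0,0],[0,0,0,0,0,-8.5,0],[0,0,0,0,0,-8.5,0],[0,0,0,0,0,0,0]]'
python3 -m crank '[[0,0,0,0,0,0,0],[0,0,0,0,0,0,0]]'
python3 - <<'E'
from h import *
s=manip.sense();print(s['q']);W=shot('wrist','w2');print(-W['R'].T@W['t'])
q=proj(W,[[.668,.235,.169]])[0];print(q);x,y=np.clip(q.astype(int),[60,50],[580,350]);print(x,y)
c=W['frame'][y-50:y+60,x-60:x+60].astype(float);c=((c/255)**.55*255).astype(np.uint8)
cv2.imwrite('pics/crop4.png',cv2.resize(c,None,fx=5,fy=5,interpolation=cv2.INTER_CUBIC))
E
```

```text
t: 4.4
tool_pos: [0.6388, 0.0803, 0.197]
tcp_rot: [[-0.083, -0.989, 0.123], [-0.505, 0.148, 0.85], [-0.859, 0.008, -0.512]]
contact_force: [0.0, -0.5, -1.3]
grip_width: 0.085
t: 4.6
tool_pos: [0.6409, 0.081, 0.2037]
tcp_rot: [[-0.073, -0.989, 0.127], [-0.514, 0.146, 0.845], [-0.855, -0.004, -0.519]]
contact_force: [0.6, 0.6, 1.1]
grip_width: 0.0854
[-0.49141083  0.43380764  0.13292151  1.77501233  0.9362197  -2.17692145]
[ 0.61742476 -0.07830653  0.21264025]
[311.60426333 234.15753964]
311 234
```

View pics/crop4.png

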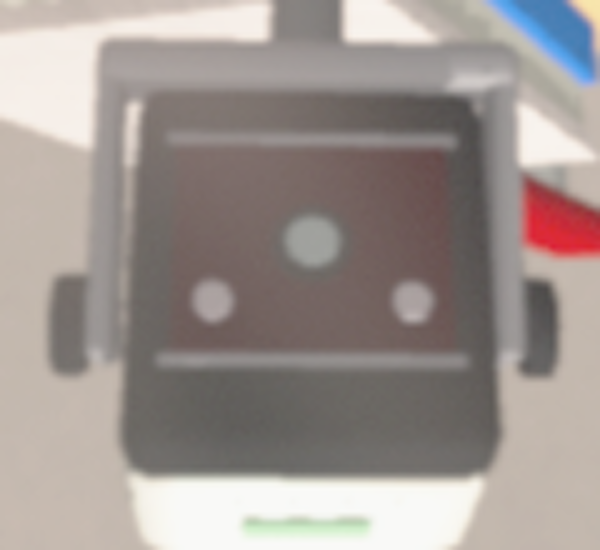

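Both views show the glass between two grey ridges, and their ends are usable corners. Here they run from (166,138) to (458,142) and from (156,359) to (470,361) in crop pixels.

```bash
python3 - <<'E'
from h import *
A=load('w1');B=load('w2')
a=(np.array([(158,80),(424,80),(437,242),(148,242),(291,151),(199,196),(385,198)])-2)/5+[255,190]
b=(np.array([(166,138),(458,142),(470,361),(156,359),(313,240),(213,301),(413,302)])-2)/5+[251,184]
X=np.array([tri([A,B],p) for p in zip(a,b)])
for x,p,q in zip(X,a,b): print(x.round(4),(proj(A,[x])[0]-p).round(2),(proj(B,[x])[0]-q).round(2))
c=X[:4].mean(0);print('c',c)
lv=(X[1]-X[0]+X[2]-X[3]);z=(X[2]+X[3]-X[0]-X[1])
print('lens',np.linalg.norm(X[1]-X[0]),np.linalg.norm(X[2]-X[3]),np.linalg.norm(z)/2)
n=np.cross(lv,z);n/=np.linalg.norm(n);n*=-np.sign(n[1]);print('out',n,'yaw',np.degrees(np.arctan2(n[1],n[0])),'nod',np.degrees(np.arcsin(-n[2])))
print('foot implied',c-.041*n)
o,d=ray(B,b[:4])
for i,j in((0,1),(3,2)):
    m=np.cross(d[i],d[j]);l=np.cross(m,[0,0,1]);l*=np.sign(l[0]);print('lev',np.degrees(np.arctan2(l[1],l[0])))
E
```

```text
[0.6979 0.2437 0.1441] [-0.03 -0.  ] [0.04 0.  ]
[0.6397 0.2513 0.1449] [ 0.02 -0.  ] [-0.02  0.  ]
[0.6375 0.2388 0.1893] [ 0.23 -0.01] [-0.25  0.  ]
[0.6951 0.2302 0.1892] [-0.25 -0.01] [ 0.27 -0.  ]
[0.6674 0.2403 0.1658] [ 0.11 -0.  ] [-0.12  0.  ]
[0.6854 0.2336 0.1781] [0.03 0.  ] [-0.04  0.  ]
[0.648  0.2406 0.178 ] [ 0.02 -0.  ] [-0.02  0.  ]
c [0.66752861 0.24100244 0.16686657]
lens 0.05874953650129488 0.0582694843924194 0.04664598408837736
out [-0.13589158 -0.94927806 -0.28355711] yaw -98.14668891670627 nod 16.472619476214383
foot implied [0.67310017 0.27992284 0.17849242]
lev -11.279100617294683
lev -10.428125824482828
```

Triangulation gives the window at about (0.668,0.238,0.168), yaw about -99° and nod about 16.5°. Next I'll look at the long tube's label up close.

```bash

python3 -m crank '[[0,-3.6,0,-2.2,0,0,0],[0,-3.6,0,-2.2,0,0,0],[0,-3.6,0,-2.2,0,0,0],[0,0,0,0,0,7.5,0],[0,0,0,0,0,7.5,0]]'
python3 - <<'E'
from h import *
s=manip.sense();print(s['q']);delta([.49,-.22,.31],s['tcp_rot'])
E
```

```text
t: 5.15
tool_pos: [0.6409, 0.0787, 0.3315]
tcp_rot: [[-0.105, -0.989, 0.108], [-0.717, 0.151, 0.68], [-0.689, -0.006, -0.725]]
contact_force: [-0.9, 0.1, -0.1]
grip_width: 0.0855
[-0.41706985  0.27654811  0.31293356  1.84641738  0.72846483 -1.9306503 ]
shift cm [ 24.49  10.43 -20.39] turn deg [0. 0. 0.]
```

```bash

python3 -m crank '[[0,3.5,1.5,-2.9,0,0,0],[0,3.5,1.5,-2.9,0,0,0],[0,3.5,1.5,-2.9,0,0,0],[0,3.5,1.5,-2.9,0,0,0],[0,3.5,1.5,-2.9,0,0,0]]'
python3 -m crank '[[0,3.5,1.5,-2.9,0,0,0],[0,3.5,1.5,-2.9,0,0,0],[0,0,0,0,0,0,0],[0,0,0,0,0,0,0]]'
python3 - <<'E'
from h import *
s=manip.sense();print(s['q'],s['tcp_rot'].round(3));delta([.497,-.260,.165],s['tcp_rot'])
E
```

```text
t: 5.65
tool_pos: [0.5314, -0.1345, 0.3128]
tcp_rot: [[-0.104, -0.989, 0.104], [-0.715, 0.147, 0.683], [-0.691, -0.003, -0.723]]
contact_force: [1.1, 0.1, -0.7]
grip_width: 0.0855
t: 6.05
tool_pos: [0.4895, -0.2129, 0.2926]
tcp_rot: [[-0.108, -0.987, 0.116], [-0.723, 0.158, 0.673], [-0.682, -0.011, -0.731]]
contact_force: [0.5, 0.2, 1.2]
grip_width: 0.0852
[-0.95420795  0.38677738  0.34339782  2.11009369  0.50473462 -2.52463109] [[-0.108 -0.987  0.116]
 [-0.723  0.158  0.673]
 [-0.682 -0.011 -0.731]]
shift cm [12.03 -1.34  6.24] turn deg [0. 0. 0.]
```

```bash

python3 -m crank '[[0,3.0,-0.3,1.55,0,0,0],[0,3.0,-0.3,1.55,0,0,0],[0,3.0,-0.3,1.55,0,0,0],[0,3.0,-0.3,1.55,0,0,0],[0,0,0,0,0,0,0]]'
python3 -m crank '[[0,0,0,0,0,0,0],[0,0,0,0,0,0,0]]'
python3 - <<'E'
from h import *
s=manip.sense();print(s['q']);W=shot('wrist','w3');print(-W['R'].T@W['t'],W['R'][2])
q=proj(W,[[.493,-.281,z] for z in(.045,.087,.108)]);print(q)
x,y=q[1].astype(int);x=np.clip(x,60,580);y=np.clip(y,50,350)
cv2.imwrite('pics/crop5.png',np.hstack([cv2.resize(W['frame'],(480,300)),cv2.resize(W['frame'][y-50:y+50,x-53:x+53],(318,300),interpolation=cv2.INTER_CUBIC)]));print(x,y)
E
```

```text
t: 6.55
tool_pos: [0.4955, -0.2575, 0.1614]
tcp_rot: [[-0.109, -0.988, 0.112], [-0.72, 0.156, 0.677], [-0.686, -0.007, -0.728]]
contact_force: [-0.0, 1.1, 1.0]
grip_width: 0.0857
t: 6.75
tool_pos: [0.4963, -0.2586, 0.1666]
tcp_rot: [[-0.106, -0.988, 0.115], [-0.723, 0.156, 0.673], [-0.683, -0.012, -0.73]]
contact_force: [1.0, -0.4, 0.0]
grip_width: 0.0852
[-0.98657904  0.53742758  0.30382857  1.93590151  0.48633757 -2.55804057]
[ 0.47200804 -0.40889132  0.21846755] [ 0.14111664  0.85505987 -0.49895763]
[[317.84269497  52.74900771]
 [317.18817866 103.9384613 ]
 [316.79838089 134.41899247]]
317 103
```

View pics/crop5.png

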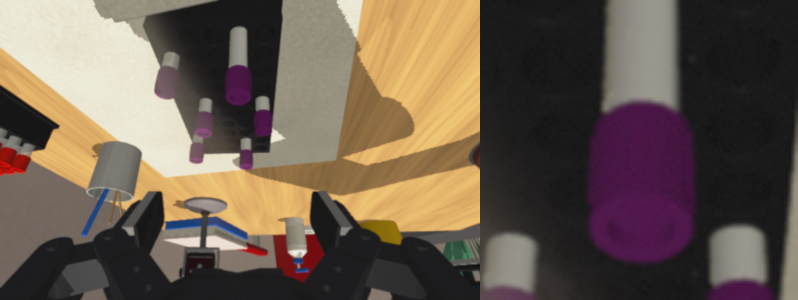

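The long tube is in view at about (317,104), with barrel above and cap below because the picture is upside down. It shows plain pale grey with no bars. I'll check the brightness across the barrel to find a label edge.

```bash
python3 - <<'E'
from h import *
f=load('w3')['frame']
for r in range(40,86,5): print(r,' '.join('%d/%d'%(p.mean(),int(p[2])-int(p[0])) for p in f[r,302:334]))
S=load('side0')['frame']
print('side');
for r in range(278,294,2): print(r,' '.join('%d/%d'%(p.mean(),int(p[2])-int(p[0])) for p in S[r,333:346]))
E
```

```text
40 24/0 25/0 27/0 26/1 33/3 57/7 86/13 108/16 120/14 125/11 129/11 133/11 136/10 139/12 140/11 143/11 145/12 146/11 148/11 148/10 148/11 148/12 147/12 144/11 141/11 127/10 104/8 67/4 38/2 26/0 25/-1 27/-2
45 25/2 24/0 24/1 27/1 54/8 90/14 107/17 116/17 122/12 127/10 131/10 133/10 136/10 139/12 141/12 142/13 145/11 146/11 147/11 147/10 148/10 147/11 146/10 144/11 141/11 130/10 111/9 75/5 39/1 23/1 24/0 26/0
50 24/1 25/1 24/0 33/4 64/9 97/15 112/17 119/18 125/14 128/11 132/11 135/10 137/11 140/11 142/11 144/11 145/11 147/11 148/11 148/11 148/12 147/12 146/12 146/12 143/11 132/10 113/8 76/5 41/2 26/1 25/-2 24/0
55 26/0 26/2 27/1 45/5 78/12 102/16 114/18 121/17 126/13 129/10 132/10 134/11 138/12 140/12 142/12 144/12 145/12 147/12 148/12 148/12 148/12 147/13 146/11 144/11 141/11 132/10 114/8 78/5 44/1 27/0 26/1 26/0
60 25/0 25/2 26/1 45/6 77/12 102/16 113/18 121/16 126/13 129/11 132/10 135/10 138/12 140/11 142/12 144/12 145/11 146/11 148/13 148/12 147/12 147/12 146/12 145/10 142/12 132/9 114/7 81/4 47/2 28/0 26/1 25/-1
65 25/-1 26/1 26/-1 52/7 88/13 108/17 116/19 122/15 127/12 131/11 133/
[... 846 characters left out ...]
0 134/11 135/11 137/12 138/11 140/10 140/10 141/11 144/11 145/12 146/11 145/11 145/10 143/12 134/11 118/8 93/4 60/2 33/0 26/-1 26/-1
side
278 1/0 6/-7 10/-2 22/6 36/3 37/0 31/1 30/2 37/3 28/0 19/-1 16/-2 22/1
280 16/5 0/-2 20/10 17/-5 24/-5 36/2 25/6 37/3 26/-3 21/0 2/-5 0/0 6/-7
282 16/3 1/-3 7/-6 21/-6 66/5 102/5 92/1 88/4 80/3 23/2 1/-3 1/-3 16/5
284 21/-3 15/0 10/1 16/2 71/7 100/5 97/6 93/4 73/3 13/-1 8/3 4/-1 10/-3
286 16/-6 0/1 10/1 31/2 72/1 96/4 93/3 90/4 82/7 3/-2 7/0 2/-4 17/3
288 6/-8 12/4 18/-4 25/10 87/5 101/3 99/5 88/4 66/6 0/0 9/-1 5/-4 15/-3
290 0/0 12/1 14/4 19/0 47/4 78/2 78/8 73/2 34/7 14/4 20/-2 4/-2 18/4
292 9/1 12/-3 9/0 18/5 21/-3 16/-4 12/3 4/8 4/-8 4/-2 1/0 3/6 16/-8
```

A narrow tinted strip on the barrel's left edge (world +x side) suggests the label faces away, at about +34° azimuth. I'll swing the wrist camera to the far side to see the bars directly.

```bash

python3 -m crank '[[0,-3.0,0,-3.2,0,0,0],[0,-3.0,0,-3.2,0,0,0],[0,0,0,0,0,8.5,0],[0,0,0,0,0,8.5,0],[0,0,0,0,0,8.5,0]]'
python3 -m crank '[[0,0,0,0,0,8.5,0],[0,0,0,0,0,8.5,0],[0,0,0,0,0,0,8.5],[0,0,0,0,0,0,8.5],[0,0,0,0,0,0,8.5]]'
python3 -m crank '[[0,0,0,0,0,0,8.5],[0,0,0,0,0,0,8.5],[0,0,0,0,0,0,8.5],[0,0,0,0,0,0,8.5],[0,0,0,0,0,0,8.5]]'
python3 -m crank '[[0,0,0,0,0,0,8.5],[0,0,0,0,0,0,8.5],[0,0,0,0,0,0,8.5],[0,0,0,0,0,0,8.5],[0,0,0,0,0,0,8.5]]'
python3 -m crank '[[0,0,0,0,0,0,8.5],[0,0,0,0,0,0,8.5],[0,0,0,0,0,0,8.5],[0,0,0,0,0,0,8.5],[0,0,0,0,0,0,8.5]]'
python3 -m crank '[[0,0,0,0,0,0,8.5],[0,0,0,0,0,0,8.5],[0,0,0,0,0,0,8.5],[0,0,0,0,0,0,8.5],[0,0,0,0,0,0,8.5]]'
python3 - <<'E'
from h import *
s=manip.sense();print(s['q'],s['tcp_rot'].round(3),np.degrees(np.arctan2(s['tcp_rot'][1,0],s['tcp_rot'][0,0])))
E
```

```text
t: 7.3
tool_pos: [0.4952, -0.2599, 0.2546]
tcp_rot: [[-0.148, -0.987, 0.06], [-0.944, 0.159, 0.291], [-0.296, -0.014, -0.955]]
contact_force: [0.6, 1.0, -0.2]
grip_width: 0.0852
t: 7.8
tool_pos: [0.4949, -0.2581, 0.254]
tcp_rot: [[-0.571, -0.821, 0.014], [-0.821, 0.571, 0.009], [-0.015, -0.006, -1.0]]
contact_force: [-0.3, -0.5, -0.5]
grip_width: 0.0855
t: 8.3
tool_pos: [0.4947, -0.2586, 0.2537]
tcp_rot: [[-0.976, -0.218, 0.013], [-0.218, 0.976, 0.009], [-0.015, 0.006, -1.0]]
contact_force: [0.7, 0.1, 0.0]
grip_width: 0.0855
t: 8.8
tool_pos: [0.4947, -0.2586, 0.2537]
tcp_rot: [[-0.867, 0.498, 0.013], [0.498, 0.867, 0.009], [-0.007, 0.015, -1.0]]
contact_force: [-0.5, 0.0, -0.4]
grip_width: 0.0851
t: 9.3
tool_pos: [0.4947, -0.2586, 0.2537]
tcp_rot: [[-0.303, 0.953, 0.013], [0.953, 0.303, 0.009], [0.005, 0.016, -1.0]]
contact_force: [-0.3, -0.3, 0.7]
grip_width: 0.0851
t: 9.8
tool_pos: [0.4947, -0.2586, 0.2537]
tcp_rot: [[0.421, 0.907, 0.013], [0.907, -0.421, 0.009], [0.014, 0.008, -1.0]]
contact_force: [-0.8, -0.2, 0.2]
grip_width: 0.0853
[-0.72489493 -0.02582925  0.00488011  1.59768518  0.0159955   1.28021814] [[ 0.421  0.907  0.013]
 [ 0.907 -0.421  0.009]
 [ 0.014  0.008 -1.   ]] 65.12059525861694
```

```bash

python3 -m crank '[[0,-2.1,0.4,4.4,0,0,0],[0,-2.1,0.4,4.4,0,0,0],[0,0,0,0,0,-8.5,0],[0,0,0,0,0,-8.5,0],[0,0,0,0,0,-8.5,0]]'
python3 -m crank '[[0,0,0,0,0,-8.5,0],[0,0,0,0,0,-8.5,0],[0,0,0,0,0,0,0],[0,0,0,0,0,0,0]]'
python3 - <<'E'
from h import *
s=manip.sense();print(s['q']);W=shot('wrist','w4');print(-W['R'].T@W['t'],W['R'][2])
q=proj(W,[[.493,-.281,z] for z in(.045,.087,.108)]);print(q)
x,y=q[0].astype(int);x=np.clip(x,60,580);y=np.clip(y,50,350)
cv2.imwrite('pics/crop6.png',np.hstack([cv2.resize(W['frame'],(480,300)),cv2.resize(W['frame'][y-50:y+50,x-53:x+53],(318,300),interpolation=cv2.INTER_CUBIC)]));print(x,y)
E
```

```text
t: 10.3
tool_pos: [0.486, -0.3002, 0.1662]
tcp_rot: [[0.382, 0.909, -0.167], [0.822, -0.416, -0.389], [-0.423, 0.011, -0.906]]
contact_force: [-1.3, -0.5, -0.4]
grip_width: 0.0854
t: 10.7
tool_pos: [0.4861, -0.2987, 0.1637]
tcp_rot: [[0.314, 0.91, -0.27], [0.68, -0.414, -0.605], [-0.663, 0.006, -0.749]]
contact_force: [-0.1, 0.0, 0.5]
grip_width: 0.0855
[-0.42558797  0.06372263 -0.20648022  1.29544103 -0.72420156  1.57247755]
[ 0.54799398 -0.16222512  0.21982334] [-0.35016217 -0.77731804 -0.52265009]
[[312.55735053  63.85982463]
 [312.64574279 113.69292142]
 [312.69938582 143.50383415]]
312 63
```

View pics/crop6.png

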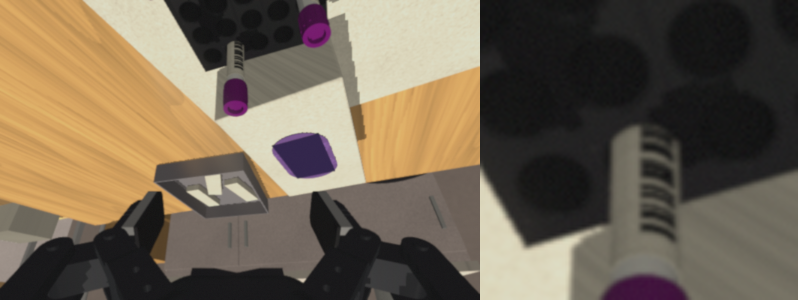

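The bars are visible on the right part of the barrel (crop x 641–680, barrel 611–683), so the label does face +x/+y. Now I'll measure the angle from brightness profiles.

```bash
python3 - <<'E'
from h import *
W=load('w4');f=W['frame'].mean(2)
for r in range(55,100,2): print(r,' '.join('%3d'%p for p in f[r,298:332]))
E
```

```text
55  33  35  34  35  34  33  33  35  39  50  62  76  84  86  68  51  45  44  46  49  44  35  29  23  20  20  21  22  23  21  22  22  21  22
57  33  34  33  34  35  37  49  67  83  95 103 107 109 103  77  48  35  35  34  37  39  40  38  33  29  24  19  22  22  22  22  21  22  23
59  34  33  34  35  42  66  88  98 102 105 107 110 110 106  86  71  70  71  69  65  54  47  38  29  33  41  37  28  21  21  19  23  24  23
61  36  34  31  31  50  83  98 103 104 104 106 109 108 103  75  44  30  32  31  37  46  53  54  51  51  65  65  46  27  23  23  23  22  21
63  33  33  29  28  51  84  99 103 103 105 109 112 113 108  90  72  66  64  59  51  40  31  29  36  53  73  74  52  26  22  22  22  23  21
65  34  32  29  28  52  84  99 104 106 108 111 113 114 109  95  87  87  88  92  95  95  90  74  52  42  61  70  52  28  23  21  23  19  23
67  33  33  28  29  52  86 100 106 106 107 110 112 112 106  79  51  40  41  42  49  54  62  70  79  78  80  79  58  32  23  24  23  23  29
69  32  32  30  33  57  87 102 105 106 108 110 112 112 106  80  51  39  41  39  35  33  34  35  38  54  72  81  61  39  32  31 
[... 1396 characters left out ...]
8 107
91 115 112 110 109 106 101 101 105 107 107 110 111 112 112 110 110 109 108 107 103  96  85  70  50  41  57  84  97 106 110 110 112 111 110
93 111 111 110 109 105  99 101 104 105 108 111 113 112 114 114 116 116 116 116 115 115 113 110 101  85  73  82  96 105 109 109 109 111 111
95 110 110 111 108 102  98 102 105 107 108 111 112 112 112 112 112 113 115 114 114 115 114 112 110 107 104  99 101 106 109 111 109 109 109
97 108 109 111 108 102  99 101 103 106 108 111 114 113 116 118 118 117 118 117 116 114 113 112 108 108 105 102  99 104 108 109 110 110 109
99 111 111 108 107 101  99 103 110 113 117 118 118 119 119 120 120 120 119 119 118 118 118 118 115 111 106 100  98 102 104 106 107 108 110
```

```bash
python3 - <<'E'
from h import *
from scipy.spatial.transform import Rotation as Q
def cap(W,near):
    h=cv2.cvtColor(W['frame'],cv2.COLOR_BGR2HSV);m=cv2.inRange(h,(135,80,40),(165,255,255));n,l,s,c=cv2.connectedComponentsWithStats(m)
    i=[i for i in range(1,n) if s[i][4]>150]; i=min(i,key=lambda i:np.linalg.norm(c[i]-near));return c[i],s[i]
A,B=load('w3'),load('w4')
a,sa=cap(A,[317,119]);b,sb=cap(B,[313,128]);print(a,sa,b,sb);X=tri([A,B],[a,b]);print('cap',X,proj(A,[X])-a,proj(B,[X])-b)
s=manip.sense();t=np.array([.492,-.281,0]);Z=Q.from_euler('z',-23,degrees=True).as_matrix()
delta(t+Z@(s['tool_pos']-t),Z@s['tcp_rot'])
E
```

```text
[317.52206736 113.94541231] [ 300   87   36   54 1722] [313.47013352 129.93886156] [ 298  105   32   50 1423]
cap [ 0.49236758 -0.28337978  0.09652892] [[0.00420889 0.00091368]] [[ 0.00405318 -0.00081943]]
shift cm [ 0.05 -0.78 -0.05] turn deg [15.24 -0.17 17.23]
```

```bash

python3 -m crank '[[0,0,-0.2,0,5.1,0,5.7],[0,0,-0.3,0,5.1,0,5.7],[0,0,-0.3,0,5.1,0,5.7],[0,0,0,0,0,0,0],[0,0,0,0,0,0,0]]'
python3 - <<'E'
from h import *
s=manip.sense();print(s['q']);W=shot('wrist','w5');o=-W['R'].T@W['t']
t=np.array([.4924,-.283]);print(np.degrees(np.arctan2(*(o[:2]-t)[::-1])),np.linalg.norm(o[:2]-t),W['R'][0])
print(proj(W,[[*t,z] for z in(.045,.087)]))
f=W['frame'].mean(2)
for r in range(55,105,4): print(r,' '.join('%3d'%p for p in f[r,296:334]))
E
```

```text
t: 11.25
tool_pos: [0.4789, -0.2964, 0.1635]
tcp_rot: [[0.554, 0.676, -0.485], [0.505, -0.736, -0.45], [-0.662, 0.004, -0.75]]
contact_force: [-0.0, 0.1, 0.8]
grip_width: 0.085
[-0.45201478  0.39419437  0.15812176  1.64440593 -0.66463066  2.05583638]
42.15713407051545 0.1309277871259822 [ 0.67634226 -0.7365753   0.00423913]
[[313.02570298  64.35984487]
 [313.01955466 114.17372547]]
55  37  37  36  37  36  36  37  43  62  83  91  79  58  43  44  46  47  46  47  46  47  41  39  58  87  92  80  54  32  23  24  25  23  22  23  25  21  26
59  36  36  35  35  33  40  65  84  95 100  97  80  53  33  26  26  28  31  31  30  27  25  31  54  91 105 104  98  87  59  34  22  23  26  28  32  35  35
63  36  37  35  33  30  39  64  85  96 103 104  99  88  81  72  66  63  63  63  65  71  78  87  97 105 110 108 100  91  64  39  32  35  35  35  33  35  36
67  33  34  34  35  33  47  76  92  99 103 100  78  51  43  36  32  31  30  32  31  31  37  47  61  93 107 107 102  91  66  42  33  35  35  35  36  36  35
71  34  33  34  35  35  50  77  92  99 104 103  96  90  85  78  74  73  72  72  72  75  83  92 
[... 600 characters left out ...]
 76  76  70  63  53  52  75 100 108 106 106 131 162 150 127 114 103  96  95  94
91  33  32  34  34  42  64  84  95 102 105 106 108 113 115 115 116 118 118 118 118 118 118 118 117 114 111 109 105 101  97  98 100 100  99  99 100  99 100
95  35  35  36  45  64  81  92  96 101 103 107 115 119 123 127 130 132 133 133 133 131 127 123 119 115 111 109 106 102  96  96  98  99 100 100 100 100  99
99 132 175 197 206 199 160 120 115 123 130 132 136 137 138 139 140 142 143 144 143 142 141 140 136 123 114 111 111 109 103  98  99 101 101 100  98  98  97
103 208 207 208 210 203 168 132 117 102  86  74  64  58  53  51  51  50  51  50  51  52  51  54  57  65  71  80  91  99 106 103  97  95  96  96  96  97  98
```

The bars are now centred exactly (307.2 to 319.3 against a barrel centre of 313.3). The label's azimuth is therefore 42°, with the cap at (0.4924,-0.2833). I'll set the tool upright at this yaw and work out the grasp.

```bash

python3 -m crank '[[0.4,0,0,0,0,8.3,0],[0.4,0,0,0,0,8.3,0],[0.4,0,0,0,0,8.3,0],[0.4,0,0,0,0,8.3,0],[0.4,0,0,0,0,8.3,0]]'
python3 -m crank '[[0.4,0,0,0,0,0,0],[0.4,0,0,0,0,0,0]]'
cat > goal.py <<'E'
from h import *
from scipy.spatial.transform import Rotation as Q
def down(yaw):
    c,s=np.cos(np.radians(yaw)),np.sin(np.radians(yaw)); x=np.array([c,s,0]);z=np.array([0,0,-1.]);return np.c_[x,np.cross(z,x),z]
tube=np.array([.4924,-.2832])
yw,nd=np.radians(-99.2),np.radians(16.5);u=np.array([np.cos(yw),np.sin(yw),0])
out=u*np.cos(nd)-[0,0,np.sin(nd)];zw=u*np.sin(nd)+[0,0,np.cos(nd)]
win=np.array([.6677,.238,.168]);bar=win+.08*out
Rf=np.c_[-out,np.cross(-zw,-out),-zw]
E
python3 -c "
from goal import *
s=manip.sense();print(s['q'],s['tool_pos']);delta([*tube,.12],down(42.2));delta([*tube,.082],down(42.2))"
```

```text
t: 11.8
tool_pos: [0.4795, -0.2953, 0.166]
tcp_rot: [[0.734, 0.679, 0.012], [0.679, -0.734, -0.006], [0.005, 0.013, -1.0]]
contact_force: [-0.7, -0.9, -0.4]
grip_width: 0.0511
t: 12.0
tool_pos: [0.478, -0.2958, 0.1642]
tcp_rot: [[0.737, 0.676, 0.003], [0.676, -0.737, -0.007], [-0.003, 0.007, -1.0]]
contact_force: [1.0, -0.7, -0.1]
grip_width: 0.0512
[-0.78490655 -0.02272688 -0.1542772   1.43202626 -0.00337951  1.61477969] [ 0.47801071 -0.29579777  0.16422417]
shift cm [1.93 0.01 4.42] turn deg [0.42 0.17 0.31]
shift cm [ 1.94 -0.02  8.22] turn deg [0.42 0.17 0.31]
```

```bash

python3 -m crank '[[0.4,1.93,0,1.0,0.4,0.2,0.3],[0.4,0,0,2.4,0,0,0],[0.4,0,0,2.4,0,0,0],[0.4,0,0,2.4,0,0,0],[0.4,0,0,0,0,0,0]]'
python3 -m crank '[[0.4,0,0,0,0,0,0],[0.4,0,0,0,0,0,0]]'
python3 - <<'E'
from goal import *
s=manip.sense();print(s['q'],s['tool_pos']);delta([*tube,.082],down(42.2))
W=shot('wrist','w6');g=W['frame'];cv2.imwrite('pics/w6c.png',g[150:400,140:500])
E
```

```text
t: 12.5
tool_pos: [0.4917, -0.2791, 0.0775]
tcp_rot: [[0.739, 0.674, -0.005], [0.674, -0.739, 0.006], [0.0, -0.008, -1.0]]
contact_force: [-0.4, 0.1, -0.7]
grip_width: 0.0509
t: 12.7
tool_pos: [0.4939, -0.2821, 0.0827]
tcp_rot: [[0.74, 0.673, 0.001], [0.673, -0.74, 0.002], [0.002, -0.001, -1.0]]
contact_force: [0.5, 0.6, 0.0]
grip_width: 0.0514
[-0.75006193  0.03626411 -0.24390957  1.2910474   0.00220406  1.65372895] [ 0.49385835 -0.28208545  0.08268321]
shift cm [-0.18 -0.02  0.07] turn deg [-0.03 -0.12  0.07]
```

View pics/w6c.png

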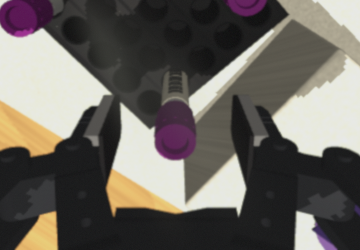

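The cap (crop about 176,135) sits midway between the pads (112 and 238). I'll correct x by 2 mm and close.

```bash

python3 -m crank '[[0.4,-0.18,0,0.05,0,0,0],[1,0,0,0,0,0,0],[1,0,0,0,0,0,0],[1,0,0,0,0,0,0],[1,0,0,0,0,0,0]]'
python3 -m crank '[[1,0,0,0,0,0,0],[1,0,0,0,0,0,0],[1,0,0,0,0,0,0]]'
python3 -c "
from goal import *
s=manip.sense();print(s['q'],s['tool_pos'],s['contact_force'],s['grip_width'])"
```

```text
t: 13.25
tool_pos: [0.4918, -0.2834, 0.0809]
tcp_rot: [[0.741, 0.672, 0.001], [0.672, -0.741, 0.004], [0.003, -0.002, -1.0]]
contact_force: [-0.1, -0.7, 4.0]
grip_width: 0.0152
t: 13.55
tool_pos: [0.4918, -0.2833, 0.0809]
tcp_rot: [[0.741, 0.672, 0.001], [0.672, -0.741, 0.004], [0.003, -0.002, -1.0]]
contact_force: [-0.7, -0.4, 5.0]
grip_width: 0.0148
[-0.7546862   0.03566281 -0.24778254  1.2893482   0.00297334  1.65045899] [ 0.49179376 -0.28333601  0.08092063] [-0.74846893 -0.41532639  4.98088341] 0.014795826510088254
```

```bash

python3 -m crank '[[1,0,0,-1,0,0,0],[1,0,0,-2,0,0,0],[1,0,0,-2.5,0,0,0],[1,0,0,-3,0,0,0],[1,0,0,-3,0,0,0]]'
python3 -m crank '[[1,0,0,-3,0,0,0],[1,0,0,-2,0,0,0],[1,0,0,0,0,0,0],[1,0,0,0,0,0,0]]'
python3 - <<'E'
from goal import *
s=manip.sense();print(s['q'],s['tool_pos'],s['contact_force'],s['grip_width'])
a=shot('top','t2');b=shot('side','s2')
p=s['tool_pos']-[0,0,.076];x,y=proj(b,[p+[0,0,.05]])[0].astype(int)
c1=cv2.resize(b['frame'][y-45:y+55,x-50:x+50],(400,400),interpolation=2)
cv2.imwrite('pics/c7.png',np.hstack([c1,cv2.resize(b['frame'][225:310,290:375],(400,400),interpolation=2)]));print(x,y)
E
```

```text
t: 14.05
tool_pos: [0.4912, -0.2832, 0.1967]
tcp_rot: [[0.741, 0.672, -0.0], [0.672, -0.741, 0.005], [0.003, -0.004, -1.0]]
contact_force: [-0.5, 0.0, -0.1]
grip_width: 0.0154
t: 14.45
tool_pos: [0.4916, -0.2838, 0.2454]
tcp_rot: [[0.741, 0.672, 0.0], [0.672, -0.741, 0.004], [0.003, -0.003, -1.0]]
contact_force: [0.1, 0.3, -0.0]
grip_width: 0.015
[-0.75555992  0.01138485  0.02691327  1.58884731  0.00301765  1.64954487] [ 0.49161664 -0.28381366  0.24542352] [ 0.0647672   0.29864748 -0.02966512] 0.015018237940447323
341 247
```

View pics/c7.png

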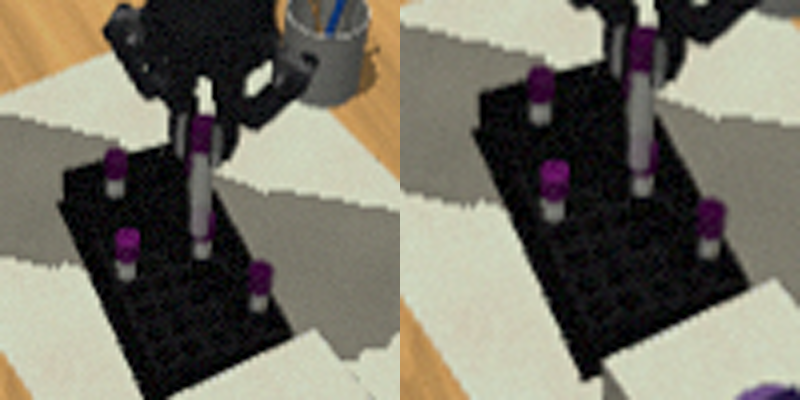

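The long tube hangs straight in the fingers, and the five short tubes and the rack look undisturbed. That was the 12th picture, so from here on I check numerically.

```bash
cat >> goal.py <<'E'
tcp_goal=bar-Rf@np.array([.0074,0,.0269])
E
python3 - <<'E'
from goal import *
T=load('top0');print('cup',onz(T,[(335,172)],.085),'goal tcp',tcp_goal,'bar',bar,'bottom',bar-.05*zw-.007*-out)
s=manip.sense();R=s['tcp_rot'];p=s['tool_pos']
# barrel/cap pixels in side & top against prediction
for n in('s2','t2'):
    c=load(n);f=cv2.cvtColor(c['frame'],cv2.COLOR_BGR2HSV)
    pr=proj(c,[p+R@[.0004,0,z] for z in(-.0166,.0,.0269,.06)]);print(n,pr.round(1).tolist())
    m=cv2.inRange(f,(130,70,40),(165,255,255));k,l,st,ce=cv2.connectedComponentsWithStats(m)
    print([ (ce[i].round(1),st[i][4]) for i in range(1,k) if np.linalg.norm(ce[i]-pr[0])<12])
    if n=='s2':
        g=c['frame'].mean(2)
        for r in range(int(pr[1][1])+2,int(pr[3][1])+1,4): 
            w=np.clip(g[r,330:352]-60,0,None);print(r,(w@np.arange(330,352)/w.sum()).round(2),end=' ')
        print()
delta([.61,.02,.30],down(80.8))
E
```

```text
cup [[ 0.73785995 -0.04658863  0.085     ]] goal tcp [0.65308033 0.14773541 0.16896931] bar [0.65543622 0.16228114 0.14527877] bottom [0.65663358 0.16967383 0.09534968]
s2 [[341.7, 235.7], [341.4, 240.3], [341.0, 247.5], [340.5, 256.1]]
[(array([340.6, 235.7]), np.int32(50))]
242 346.97 246 346.55 250 345.39 254 345.83 
t2 [[417.9, 228.0], [416.7, 228.8], [414.7, 230.1], [412.4, 231.6]]
[]
shift cm [ 29.2  -14.52  -5.44] turn deg [ -0.22  -0.24 -38.61]
```

```bash

python3 -m crank '[[1,0,0,-1.1,0,0,-7.72],[1,0,0,-1.1,0,0,-7.72],[1,0,0,-1.1,0,0,-7.72],[1,0,0,-1.1,0,0,-7.72],[1,0,0,-1.1,0,0,-7.72]]'
python3 -m crank '[[1,2,0.43,0,0,0,0],[1,3.5,0.76,0,0,0,0],[1,4,0.87,0,0,0,0],[1,4,0.87,0,0,0,0],[1,4,0.87,0,0,0,0]]'
python3 -m crank '[[1,4,0.87,0,0,0,0],[1,4,0.87,0,0,0,0],[1,3.5,0.76,0,0,0,0],[1,2,0.43,0,0,0,0],[1,0,0,0,0,0,0]]'
python3 -m crank '[[1,0,0,0,0,5.5,0],[1,0,0,0,0,5.5,0],[1,0,0,0,0,5.5,0],[1,0,0,0,0,0,0],[1,0,0,0,0,0,0]]'
python3 - <<'E'
from goal import *
s=manip.sense();print(s['q'],s['contact_force'],s['grip_width']);delta(tcp_goal+.08*out,Rf);delta(tcp_goal,Rf)
E
```

```text
t: 15.05
tool_pos: [0.4912, -0.2836, 0.2995]
tcp_rot: [[0.155, 0.988, -0.002], [0.988, -0.154, 0.006], [0.005, -0.002, -1.0]]
contact_force: [0.4, 0.3, -0.3]
grip_width: 0.0152
t: 15.55
tool_pos: [0.557, -0.1156, 0.2998]
tcp_rot: [[0.16, 0.987, -0.002], [0.987, -0.16, 0.005], [0.005, -0.002, -1.0]]
contact_force: [0.6, -0.2, 1.0]
grip_width: 0.015
t: 16.05
tool_pos: [0.6076, 0.0138, 0.3]
tcp_rot: [[0.157, 0.988, -0.002], [0.988, -0.157, 0.005], [0.005, -0.003, -1.0]]
contact_force: [0.3, -0.4, 0.1]
grip_width: 0.0148
t: 16.55
tool_pos: [0.6071, 0.01, 0.3008]
tcp_rot: [[0.156, 0.987, 0.044], [0.945, -0.162, 0.283], [0.286, -0.002, -0.958]]
contact_force: [0.7, 0.7, 0.3]
grip_width: 0.0149
[-0.34515875  0.14531937  0.24507129  1.72669916  0.28478165  1.3803982 ] [0.67766594 0.74433095 0.32843409] 0.014936155871344918
shift cm [ 1.97  2.35 16.72] turn deg [-0.08 -0.12 -0.14]
shift cm [ 9.97  2.33 16.73] turn deg [-0.08 -0.12 -0.14]
```

```bash

python3 -m crank '[[1,0.4,0.47,3.34,0,0,0],[1,0.4,0.47,3.34,0,0,0],[1,0.4,0.47,3.34,0,0,0],[1,0.4,0.47,3.34,0,0,0],[1,0.4,0.47,3.34,0,0,0]]'
python3 -m crank '[[1,0,0,0,0,0,0],[1,1.5,0,0,0,0,0],[1,2.0,0,0,0,0,0],[1,2.0,0,0,0,0,0],[1,1.5,0,0,0,0,0]]'
python3 -m crank '[[1,0,0,0,0,0,0],[1,0,0,0,0,0,0],[1,0,0,0,0,0,0]]'
python3 - <<'E'
from goal import *
s=manip.sense();print(s['q'],s['contact_force'],s['grip_width']);delta(tcp_goal,Rf)
S=shot('side','s3');T=shot('top','t3');W=shot('wrist','w7')
R,p=s['tcp_rot'],s['tool_pos'];P=lambda z:p+R@[.0004,0,z]
for n,c in(('side',S),('top',T)):
    print(n,'cap/bottom/window pred',proj(c,[P(-.0166),P(.0769),win]).round(1).tolist())
    f=cv2.cvtColor(c['frame'],cv2.COLOR_BGR2HSV);m=cv2.inRange(f,(130,70,40),(165,255,255));k,l,st,ce=cv2.connectedComponentsWithStats(m)
    print([(ce[i].round(1),st[i][4]) for i in range(1,k) if st[i][4]>6])
g=S['frame'].mean(2);a,b=proj(S,[P(-.0166),P(.0769)])
for r in range(int(a[1])-4,int(b[1])+6,3): print(r,int(a[0])-10,' '.join('%3d'%v for v in g[r,int(a[0])-10:int(a[0])+14]))
E
```

```text
t: 17.05
tool_pos: [0.6415, 0.075, 0.1464]
tcp_rot: [[0.152, 0.987, 0.045], [0.946, -0.159, 0.282], [0.286, 0.0, -0.958]]
contact_force: [0.2, -0.5, -0.3]
grip_width: 0.0154
t: 17.55
tool_pos: [0.6534, 0.1414, 0.1711]
tcp_rot: [[0.152, 0.987, 0.049], [0.946, -0.159, 0.283], [0.288, 0.003, -0.958]]
contact_force: [-0.4, 0.6, 0.9]
grip_width: 0.0151
t: 17.85
tool_pos: [0.6522, 0.1394, 0.1678]
tcp_rot: [[0.154, 0.987, 0.046], [0.945, -0.161, 0.284], [0.287, -0.0, -0.958]]
contact_force: [-0.2, -0.5, 0.1]
grip_width: 0.0149
[-0.12044628  0.22142053  0.08790612  1.4254898   0.29132656  1.61334859] [-0.19423307 -0.45628606  0.0915846 ] 0.014905648125417328
shift cm [ 0.84 -0.05  0.13] turn deg [-0.01 -0.21 -0.04]
side cap/bottom/window pred [[325.2, 158.6], [322.8, 174.7], [316.9, 146.6]]
[(array([325.5, 157.6]), np.int32(17)), (array([319.5, 242.4]), np.int32(39)), (array([339.6, 242.1]), np.int32(34)), (array([341.2, 257.5]), np.int32(44)), (array([322.4, 262.8]), np.int32(47)), (array([355.3, 271. ]), np.int32(42)), (array([376.5, 326.3]), np.int32(546)), (array([368.6, 364.7]), np.int3
[... 556 characters left out ...]
   3  12  45  59  26  30  22  10  24  57  35  63 127 123 125 121 118 120 126
163 315  34  74 145 137 132 123  98  64  55  67  83  92 131  98 111 131 129 127 124 120 120 121 122 123
166 315  28  37  73  77  94  96 112  96  85  81  78  77 108 104 109 107 106 131 133 128 127 126 121 124
169 315  27  23  39  60  58  55  60  76  82  80  71  61  73  76  70  66  68  75  70  68  69  82 133 130
172 315   0   2  37  64  63  60  65  87  76  70  57  59  54  59  75  75  73  70  67  80 111 130 123 131
175 315 107  88  88  88  65  61  58  73  80  84  85  81  55  57  62  80  77  70  74  71  82 133 126 126
178 315 112 112 109 111 109 111 107 108 109 104 104  98  95  79  88 118 145 142 134 133 131 131 126 132
```

The rack and the short tubes haven't moved since the start, and the cap's side-view pixel agrees with prediction to 1 px. One last correction of 8 mm.

```bash

python3 -m crank '[[1,0.84,-0.05,0.13,0,-0.2,0],[1,0,0,0,0,0,0],[1,0,0,0,0,0,0],[1,0,0,0,0,0,0],[1,0,0,0,0,0,0]]'
python3 -c "
from goal import *
s=manip.sense();print(s['q'],abs(s['dq']).max(),s['contact_force'],s['grip_width']);delta(tcp_goal,Rf)
W=shot('wrist','w8');R,p=s['tcp_rot'],s['tool_pos']
P=lambda z:p+R@[.0004,0,z]
print(proj(W,[P(-.027),P(-.0166),P(.0269),P(.0769),win]).round(1).tolist())
f=cv2.cvtColor(W['frame'],cv2.COLOR_BGR2HSV);m=cv2.inRange(f,(130,70,30),(168,255,255));k,l,st,ce=cv2.connectedComponentsWithStats(m)
print([(ce[i].round(1),st[i]) for i in range(1,k) if st[i][4]>60])
g=W['frame'].mean(2)
for r in range(150,300,10): print(r,' '.join('%3d'%v for v in g[r,290:345:2]))
"
```

```text
t: 18.5
tool_pos: [0.653, 0.1483, 0.1688]
tcp_rot: [[0.154, 0.987, 0.045], [0.946, -0.16, 0.281], [0.284, -0.001, -0.959]]
contact_force: [-0.1, -0.7, 0.8]
grip_width: 0.0149
[-0.10462384  0.22545149  0.09478799  1.42407178  0.28792881  1.62922878] 0.0016945236983616422 [-0.10114667 -0.66711179  0.82821295] 0.014930315267590633
shift cm [-0.05  0.01 -0.03] turn deg [-0.03 -0.02 -0.01]
[[315.5, 289.9], [315.5, 276.1], [315.6, 234.7], [315.6, 205.5], [315.8, 65.0]]
[(array([315.6, 278.1]), array([ 296,  248,   40,   59, 2015], dtype=int32))]
150 172 171 173 173 149 120 102  88  93  99 103 108 112 112 109 105 101  98  95  93  84  81 120 156 162 164 162 167
160 172 172 170 175 179 179 178 177 176 175 174 175 174 174 171 170 173 171 169 169 168 167 160 162 167 164 163 162
170 172 173 172 170 175 179 178 177 176 176 174 175 174 174 174 170 170 173 170 170 169 168 166 160 165 167 164 162
180 172 173 172 171 169 172 178 178 176 175 174 173 175 173 174 173 171 171 173 170 169 168 168 164 160 166 166 164
190 172 172 171 172 171 167 170 175 176 175 174 173 173 175 173 174 172 170 171 172 170 16
[... 485 characters left out ...]
 109
240 112 111 110 107 108 116 114  88  89  98 101 108 111 110 105  95  85  92  95  94 109 107 103 106 106 104 104 105
250  93  92  79  44  40  94  99 105  77  60  58  60  60  60  58  57  58  57  78 102 105  78  41  47  84  94  93  93
260  93  88  47  37  38  46  46  52  53  56  56  56  56  56  56  57  55  53  53  52  51  48  40  40  54  81  82  80
270  92  63  35  33  39  43  44  44  45  48  51  62  72  72  69  64  53  51  49  48  48  48  42  36  37  66  80  80
280  76  39  35  41  61  63  62  63  64  64  64  64  64  65  65  64  64  66  66  66  65  65  61  39  39  45  85  95
290  77  46  41  41  62  62  53  48  61  63  62  63  63  64  64  64  64  64  58  47  60  65  61  39  44  51  85  63
```

The wrist view shows the bars centred on the tube axis (309.7 to 322.8, mid 316.2, against 315.6). The tube's end is at the predicted row (205) and the arm is still, so I'm handing in.

```bash
python3 -c "
from h import *
print(manip.job_done()); s=manip.sense(); print(s['t'],s['tool_pos'],s['grip_width'])"
```

```text
the job is handed in; nothing more can be done
None
the job is handed in; nothing more can be done
```

I drew the long tube from the rack by its cap and am holding it still, cap end up, in front of the reader's window. It leans about 16.5° to lie parallel to the glass, with the barcode 8 cm straight out from my estimate of the window's middle. I handed in just after 18.5 s on the robot's clock, out of 32 s.

**Last checks**
- **Arm:** the tool was within 0.6 mm and 0.1° of the goal, joint speeds were about zero, outside force was about 1 N, and the grip was steady at 15 mm on the cap.
- **Label:** in the wrist camera the bars are centred on the tube's axis to 0.6 px, roughly 3° of turn. The tube's lower end is at the predicted row.
- **Rack:** the short tubes' caps were at the same pixels as at the start, so the rack and the other tubes had not moved. I did not re-measure the cup and bottle, but no contact force showed beyond about 5 N while the fingers closed.

**Disagreements**
- **Window position:** the estimates of the reader differed by up to about 8 mm in depth (y of the foot/hinge 0.271 to 0.280) and by about 3° in yaw (-98.1° to -101.3°). I used middle values, so the true distance and squareness could be off by a few mm and 1–2°.
- **Label direction:** a first look at the label's edge suggested 30–35° azimuth. I used 42°, from the close view where the bars were centred.

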